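Close the twin-screw cheese press

ROBOT

A 6-joint arm with a two-finger parallel gripper is mounted at the origin on a cart in front of the work surface, level with it; the furniture and walls round the work are solid. World frame = base frame: x ahead of the robot, y to its left, z up, the work surface at z = 0. Lengths are in mm, angles in degrees, forces in N, time in s.
With the tool pointing down it reaches from about 300 to 850 mm from the base axis. Payload 4.2 kg.
Tool frame: the origin (TCP) lies at the very end of the fingers, on their centre line; the grasp point (between the pads) lies 19 mm behind it (env.grasp_offset is the distance from the TCP to the grasp point, in mm); z points along the fingers, y is the line along which they close (so a half turn about z gives the same grasp; the last joint's range is limited). The gripper opens to 91 mm and grips with 3 to 60 N. Pads are 32 mm wide; open, the fingers measure 118 mm over their backs; the gripper's body (76 mm by 178 mm) begins 60 mm behind the grasp point.
Start: joints at [64.4, 18.312, 89.639, -0, 72.044, -1.146], TCP at [238.033, 523.438, 174.376] pointing down, gripper open.
Joint ranges: [-177.97, 177.97], [-48.28, 115.42], [12.27, 149.76], [-77.06, 257.06], [2.81, 150.46], [-146.56, 146.56]. Speed limits (degrees/s): [147.25, 147.25, 180, 180, 180, 180].

INTERFACE

Orientations are given as [roll, pitch, yaw] about the fixed x, y, z axes, in that order (R = Rz(yaw) Ry(pitch) Rx(roll)).
In Python, from workcell import env, eyes gives the robot as it stands.
- The arm moves only by the tool send_rows, never from a script. Its arguments are lists of equal length, an entry for each row: "grip": the opening, from -1 (shut) to 1 (fully open), so that 0 is half open; "xyz": the shift along the world's x, y, z in m, a list of three; "yaw": the turn about the world's z in degrees. A call has 1 to 8 rows; each row is the pose to reach, as a shift and turn from the pose commanded when the call began; what a row does not reach only later rows make up. A row lasts 1/12 s, in which the tool goes at most 41.7 mm and 7.16 degrees, less where a joint would pass 70% of its speed; a pose out of reach is approached as far as the arm can. A call with a gripper value outside its range is refused whole. The fingers move at their own pace and stop on an object; "grip_force" is the grip in N (left out, the last holds). Time passes only in rows, so rows that repeat a pose let the fingers close. It gives the time, the measured TCP pose, the force, the opening and the grip force at its end, in the units of the state.
- env.state(): the state, without advancing time (a new reading comes with each control period).
- eyes.grab_frame(name): name is "scene" or "top"; returns a dict with "frame" (400x640x3 uint8, red, green, blue), "fx", "fy", "cx", "cy" (pixels), "pose" (4x4, takes a point from camera to world coordinates). Camera axes: x right, y down, z forward; pixel columns grow to the right and rows downward; lengths in mm; the calibration is good to about 2 mm. A picture is of the moment at which its call begins. There is no depth.
- env.job_done(): hands the job in; it is judged then, once.
The state is a dict: "time_s": time; "qpos": joint angles; "qvel": joint speeds; "effort": joint torques, N m; "ee_pos": TCP position; "ee_rot": TCP orientation; "force": force on the tool from outside, world axes, zero at the start; "torque": the same for the moment, N m; "gripper_width": finger opening in mm; "gripper_force": force on a finger pad.
Only numpy, scipy, OpenCV 4.12 (cv2) and the standard library are available. Lean on these libraries where they do the work, as an engineer would, in place of code of your own. Each camera call takes 0.05 s, during which the arm holds its last target. There are 200 camera calls.

TASK

Slide the filled cheese mould back along its bed by the upright wooden handle until it stands against the stop at the back, without ramming it. Then screw the pressing plate down onto the mould by turning the two knobs clockwise in turn, no more than about a fifth of a turn at a time so that the plate never runs askew; when you feel a knob's sprung foot take hold, nip that knob up only about 15 degrees more, so that the plate ends level and bearing firmly but not over-tightened. Let go of everything, and do not shift the jars, tin and mug round about.

Things in the scene. Friction and masses are not known exactly. Their poses are not given: they have to be found in the camera images.
- press: wooden twin-screw press, fixed to the worktop. Origin: on the worktop midway between the screws; x toward the back, y to the left, z up. Bed 245 x 270 mm (x -155 to 90), top at z 12; side rails 14 mm high leave the mould 4 mm play a side; cheeks at y +-127 carry a crossbar 50 mm wide in x, 270 in y, top at z 149. Both screws are at x 0
- stop: wooden stop bar 12 x 100 x 24 mm fixed across the back of the bed; origin under its centre, at press x +56; its front face at press x +50 halts the mould
- mould: loose steel box mould 100 (x) x 150 (y) x 50 mm high, 0.5 to 0.8 kg, standing on the bed between the rails; origin: centre of its underside, x toward the back. Starts 45 to 60 mm too far forward; home when its origin is at press x 0. A wooden follower fits tight in it and stands 0 to 5 mm above its rim (varies, does not move)
- handle (a point): centre of the grip of the mould's handle: an upright wooden block 18 (x) x 14 (y) x 44 mm high on a rod in front of the mould, 90 mm ahead (-x) of the mould's origin and 40 mm above its underside (block from 12 to 56 mm above the underside); frame as the mould
- grip_left (a point): left knob (at +y, press y = +0.095): grey wing 50 mm long, 14 thick, 28 high (14 above and below this point) on the crossbar, whose top is 34 mm below this point. The frame turns with the knob: x along the wing, z up. Knob stays where it is left; it never rises or sinks
- grip_right (a point): right knob (at -y, press y = -0.095): grey wing 50 mm long, 14 thick, 28 high (14 above and below this point) on the crossbar, whose top is 34 mm below this point. The frame turns with the knob: x along the wing, z up. Knob stays where it is left; it never rises or sinks
- knob_left (a joint): angle of the left knob, rad, grows clockwise seen from above (tightening), starts 0 to 0.3, range to 6; 0 = wing along press x. 1 rad lowers that end of the plate by 5 mm. Free turning takes about 0.15 N m, 0.08 N m more at once when the sprung foot takes hold, then 0.06 N m more per rad (0.012 per mm)
- knob_right (a joint): angle of the right knob, rad, grows clockwise seen from above (tightening), starts 0 to 0.3, range to 6; 0 = wing along press x. 1 rad lowers that end of the plate by 5 mm. Free turning takes about 0.15 N m, 0.08 N m more at once when the sprung foot takes hold, then 0.06 N m more per rad (0.012 per mm)
- plate: steel plate 70 x 215 x 10 mm, its forked ends carried by the two brass nuts below the crossbar (1 mm play); origin: centre of its underside, z up when level. 1 rad of difference between the knobs tilts it 0.026 rad about x. Two black sprung feet (28 mm round, y +-55) reach 12 mm below it; each holds 16 N before it gives, then 2.5 N per mm. They meet the follower at 1.5 to 2.7 rad of both knobs
- jam_jar: glass jam jar with black lid, 64 mm wide, 88 high, loose, right of the press; origin under its centre
- salt: salt shaker, 44 mm round, 90 high, loose, right of the bed; origin under its centre
- pepper_mill: dark wooden pepper mill, 58 mm round, 130 high, loose, to the right; origin under its centre
- spice_jar: small spice jar with black cap, 44 mm round, 96 high, loose, to the right; origin under its centre
- tin: food tin 57 mm round, 72 high, loose, behind the press; origin under its centre
- mug: cream mug 63 x 88 x 50 mm high, loose, in front to the right; origin under its centre

How it is judged (in metres and radians):
On the way, in this order (a step that is already met when the one before it is completed fails the run):
1. the mould stands home against the stop (x of mould in the frame of press above -0.0025 m), for 0.2 s.
2. the plate bears on the follower (contact force between plate and mould above 25 N), for 0.2 s.
At the end, for the whole second after the job is handed in: The mould is within 3.5 mm of home against the stop, the plate is level within 0.015 rad and presses on the mould with 34 to 47 N in all (both sprung feet engaged), and everything is let go (x of mould in the frame of press above -0.0035 m and contact force between plate and mould between 34 and 47 N and angle between plate's own z axis and vertical below 0.015 rad); the robot touches nothing.
It fails at once if the plate ran askew by more than 0.045 rad (angle between plate's own z axis and vertical above 0.045 rad).
It fails at once if the press was over-tightened (more than 62 N on the mould) (contact force between plate and mould above 62 N).
It fails at once if the mould was rammed against the stop (contact force between mould and stop above 30 N).
It fails at once if a bystander was shifted (distance of any of jam_jar, salt, pepper_mill, spice_jar, tin, mug from where it was at the start of the episode above 0.03 m).
It also fails if it takes over 72 s, if anything falls off the work surface, if the arm or the gripper's body presses on something with over 40 N, if the wrist force passes 120 N, or if a joint passes its speed limit or range.

## Working session

There is one attempt and no reset: what is moved stays moved. The work goes in short steps, Python scripts to look and compute and a tool call to move; the robot and the scene stay as the last step left them, time stands still between calls to the robot, and variables do not carry over. Pictures are saved under pics/ and viewed, at most 10 in all, crops included, and the job is handed in when it is done.

Besides the shell and the picture viewer there is one more tool, called after "Request:" as name(argument=value, ...), one argument or row to a line, values as JSON. send_rows: Moves the arm, as the interface text tells. Its arguments: {"type":"object","properties":{"grip":{"type":"array"},"xyz":{"type":"array"},"yaw":{"type":"array"},"grip_force":{"type":"number"}},"required":["grip","xyz","yaw"]}

```bash
mkdir -p pics; ls
python3 - <<'E'
from workcell import env, eyes
import cv2
for n in("scene","top"):
    f=eyes.grab_frame(n); cv2.imwrite(f"pics/{n}0.png",f["frame"][:,:,::-1]); print(n,f["fx"],f["fy"],f["cx"],f["cy"],f["pose"])
s=env.state(); print(s)
E
```

```text
pics
scene 410.99540913914257 410.99540913914257 315.07314504267345 209.3663691816249 [[ 8.76107681e-01 -4.13169108e-01  2.48448423e-01  3.18240094e+02]
 [-4.82073474e-01 -7.57553910e-01  4.40133205e-01 -4.09342651e+02]
 [ 6.36363123e-03 -5.05374476e-01 -8.62876667e-01  1.05888684e+03]
 [ 0.00000000e+00  0.00000000e+00  0.00000000e+00  1.00000000e+00]]
top 491.37508499383284 491.37508499383284 325.5409158899295 199.90054266904932 [[-6.90009449e-03 -9.89745313e-01  1.42676569e-01  4.14636901e+02]
 [-9.99916576e-01  8.38707942e-03  9.82329262e-03  5.17657502e+01]
 [-1.09191975e-02 -1.42596885e-01 -9.89720617e-01  1.28061363e+03]
 [ 0.00000000e+00  0.00000000e+00  0.00000000e+00  1.00000000e+00]]
{'time_s': 0.1, 'qpos': array([ 6.44018980e+01,  1.83467789e+01,  8.97003490e+01, -3.87740707e-04,
        7.20425024e+01, -1.14803321e+00]), 'qvel': array([-0.01099865, -0.0807184 , -0.06513172, -0.01328617,  0.08785374,
        0.06069104]), 'effort': array([ 4.54201172e-04, -4.13334846e+01, -2.32507753e+01,  7.27527891e-02,
        4.21322859e-02, -9.36178708e-05]), 'ee_pos': array([237.79081809, 522.96125389, 173.6100933 ]), 'ee_rot': array([-1.79910380e+02, -1.42720539e-03,  1.55550050e+02]), 'force': array([ 0.3343928 , -0.09783768,  0.51067371]), 'torque': array([-0.0034533 ,  0.0057564 , -0.00245299]), 'gripper_force': 0.0, 'gripper_width': 90.69786360259208}
```

View pics/scene0.png

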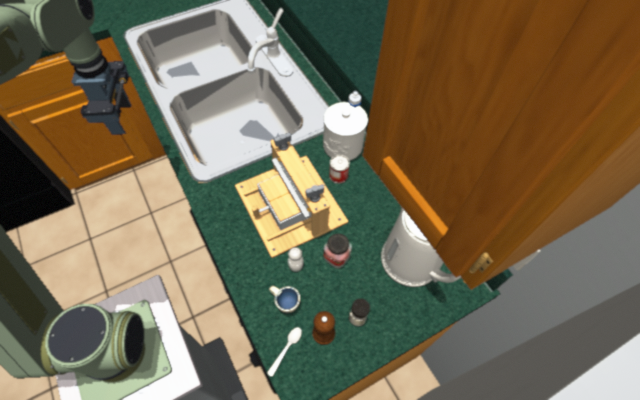

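View pics/top0.png

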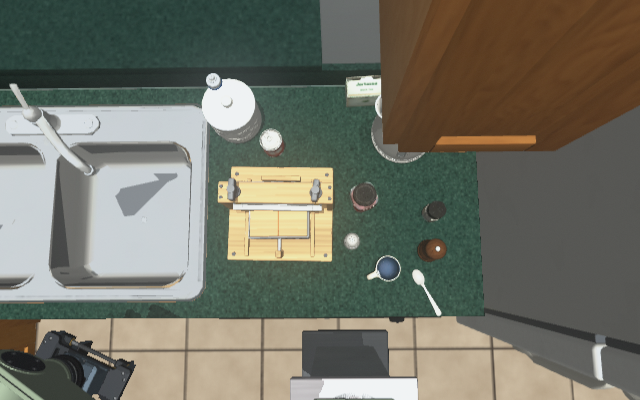

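The scene view has the press around (290,200). In the top view it spans (220–333,168–260), with the knobs near (232,188) and (316,188) and the handle near (279,246). I'll enlarge both.

```bash
cat > h.py <<'E'
import numpy as np, cv2
from workcell import env, eyes
def ray(f,u,v):
    d=f["pose"][:3,:3]@np.array([(u-f["cx"])/f["fx"],(v-f["cy"])/f["fy"],1]); return f["pose"][:3,3],d
def onz(f,u,v,z):
    o,d=ray(f,u,v); return o+d*(z-o[2])/d[2]
def proj(f,p):
    q=f["pose"][:3,:3].T@(np.asarray(p,float)-f["pose"][:3,3]); return f["fx"]*q[0]/q[2]+f["cx"],f["fy"]*q[1]/q[2]+f["cy"]
def crop(f,u0,v0,u1,v1,k,name):
    cv2.imwrite("pics/"+name,cv2.resize(f["frame"][v0:v1,u0:u1,::-1],None,fx=k,fy=k,interpolation=cv2.INTER_CUBIC))
E
python3 - <<'E'
from h import *
t=cv2.imread("pics/top0.png");s=cv2.imread("pics/scene0.png")
a=cv2.resize(t[155:275,205:345],None,fx=5,fy=5,interpolation=cv2.INTER_CUBIC)
cv2.imwrite("pics/t1.png",a)
b=cv2.resize(s[125:260,225:355],None,fx=4.4,fy=4.4,interpolation=cv2.INTER_CUBIC)
cv2.imwrite("pics/s1.png",b)
E
```

```text
(no output)
```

View pics/t1.png

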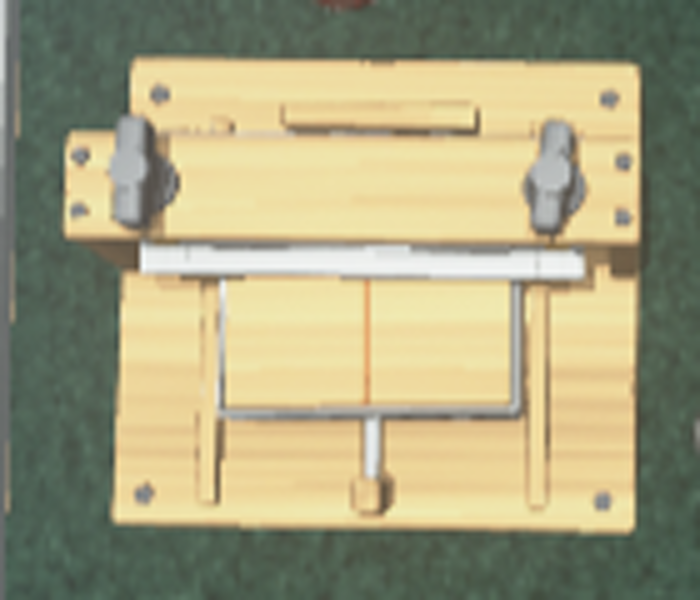

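View pics/s1.png

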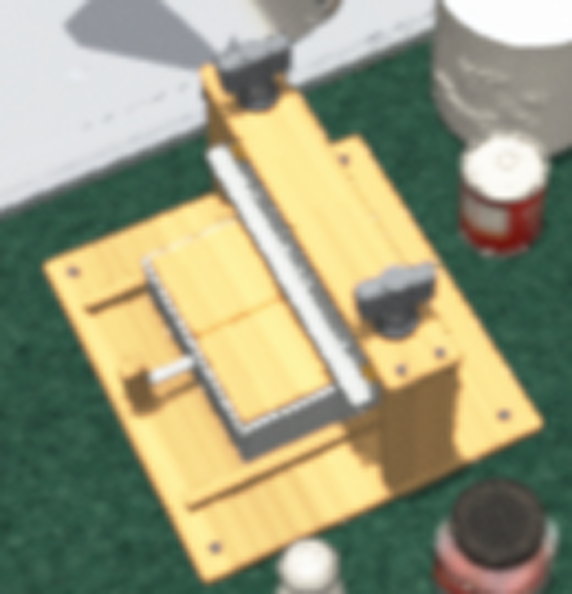

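The top crop gives these positions:
- Bed corners: (133,58), (640,65), (634,532), (113,522).
- Left wing: about (133,117) to (127,225).
- Right wing: (557,121) to (546,233).
- Handle top: (369,494).

Run:
```python
from h import *
f=eyes.grab_frame("top"); g=eyes.grab_frame("scene")
T=lambda a,b,z: onz(f,205+(a+.5)/5-.5,155+(b+.5)/5-.5,z)
S=lambda a,b,z: onz(g,225+(a+.5)/4.4-.5,125+(b+.5)/4.4-.5,z)
c=[T(*p,12) for p in((133,58),(640,65),(634,532),(113,522))]
c2=[S(*p,12) for p in((357,137),(543,425),(205,582),(44,265))]
for n,k in(("top",c),("scene",c2)):
    k=np.array(k); print(n,np.round(k[:,:2],1).tolist())
    yaw=[np.degrees(np.arctan2(*(k[a]-k[b])[1::-1])) for a,b in((0,3),(1,2))]
    yy=[np.degrees(np.arctan2(*(k[a]-k[b])[1::-1]))-90 for a,b in((0,1),(3,2))]
    cen=k.mean(0); th=np.radians(np.mean(yaw+yy)); print(yaw,yy,"origin",cen[:2]+32.5*np.array([np.cos(th),np.sin(th)]))
for n,a,b in(("L",T(133,117,197),T(127,225,197)),("R",T(557,121,197),T(546,233,197))):
    d=a-b; print(n,(a+b)/2,np.linalg.norm(d),np.degrees(np.arctan2(d[1],d[0])))
print("handle top",T(369,494,68), "scene",S(135,372,68))
print("front rim",T(222,415,62),T(517,415,62))
print("crossbar",[T(*p,149)[:2].round(1) for p in((66,130),(64,237),(640,240))])
```

```text
top [[689.5, 312.8], [683.3, 45.2], [439.2, 50.4], [446.2, 318.1]]
[np.float64(-1.2487465494483574), np.float64(-1.2343471413526252)] [np.float64(-1.3347885212073294), np.float64(-1.499004464832467)] origin [597.05582138 180.88863695]
scene [[689.2, 312.9], [684.5, 43.9], [439.9, 49.4], [445.8, 318.4]]
[np.float64(-1.293789145282516), np.float64(-1.282738714575717)] [np.float64(-1.0119241480450825), np.float64(-1.24517794313293)] origin [597.34563326 180.45246491]
L [597.85310063 275.0405785  197.        ] 49.06481198222208 -1.960116693617186
R [593.49097827  86.14343346 197.        ] 50.9476747829706 -5.758812131170363
handle top [457.59890877 180.5686025   68.        ] scene [457.34715809 176.58644451  68.        ]
front rim [497.36417356 254.53772456  62.        ] [496.24638987 108.00341039  62.        ]
crossbar [array([625.7, 315.4]), array([575. , 315.1]), array([571.3,  46.6])]
```

Request:
send_rows(
  grip=[0.2, 0.2, 0.2, 0.2, 0.2, 0.2, 0.2, 0.2],
  xyz=[
    [0.022, -0.034, 0],
    [0.044, -0.068, 0],
    [0.066, -0.102, 0],
    [0.088, -0.136, 0],
    [0.11, -0.17, 0],
    [0.132, -0.204, 0],
    [0.154, -0.238, 0],
    [0.176, -0.272, 0],
  ],
  yaw=[4, 8, 12, 16, 20, 23.2, 23.2, 23.2],
  grip_force=10,
)

```text
time_s: 0.87
ee_pos: [414.6, 249.6, 174.4]
ee_rot: [180.0, 0.0, 178.8]
force: [0.8, 1.1, -1.0]
gripper_width: 54.5
gripper_force: 0.0
```

Run:
```python
from h import *
f=eyes.grab_frame("top"); g=eyes.grab_frame("scene")
def tri(p,q):
    a,d=ray(f,*p);b,e=ray(g,*q);s=np.linalg.lstsq(np.c_[d,-e],b-a,rcond=None)[0];print((a+d*s[0]).round(),(b+e*s[1]).round())
tri((229,101),(346,113)); tri((213,81),(355,99)); tri((384,151),(367,160))
s=env.state();print(s["ee_pos"],s["ee_rot"],s["qpos"])
```

```text
[814. 290. 164.] [813. 290. 164.]
[867. 331. 158.] [869. 330. 159.]
[622. -43. 439.] [633. -47. 442.]
[416.49956128 247.00681037 174.36447135] [-1.79896928e+02  6.82082285e-02  1.78362618e+02] [ 29.40512571  10.11661331 100.92974223  -0.13231471  68.94840746
 -58.90990791]
```

Request:
send_rows(
  grip=[0.2, 0.2, 0.2, 0.2, 0.2, 0.2, 0.2, 0.2],
  xyz=[
    [0.0215, -0.036, 0],
    [0.0435, -0.072, 0],
    [0.0435, -0.072, -0.03],
    [0.0435, -0.072, -0.065],
    [0.0435, -0.072, -0.1],
    [0.0435, -0.072, -0.125],
    [0.0435, -0.072, -0.141],
    [0.0435, -0.072, -0.141],
  ],
  yaw=[0, 0, 0, 0, 0, 0, 0, 0],
  grip_force=10,
)

```text
time_s: 1.63
ee_pos: [454.3, 179.0, 30.0]
ee_rot: [-179.9, -0.4, 178.8]
force: [-0.7, -0.5, -0.1]
gripper_width: 54.9
gripper_force: 0.0
```

Request:
send_rows(
  grip=[-0.4, -0.9, -0.9, -0.9, -0.9, -0.9, -0.9, -0.9],
  xyz=[
    [0, 0, 0],
    [0, 0, 0],
    [0, 0, 0],
    [0, 0, 0],
    [0, 0, 0],
    [0, 0, 0],
    [0, 0, 0],
    [0, 0, 0],
  ],
  yaw=[0, 0, 0, 0, 0, 0, 0, 0],
  grip_force=10,
)

```text
time_s: 2.3
ee_pos: [457.6, 179.5, 33.6]
ee_rot: [180.0, 0.0, 178.7]
force: [-0.1, -0.3, -0.3]
gripper_width: 5.6
gripper_force: 0.0
```

Run:
```python
from h import *
f=eyes.grab_frame("top"); g=eyes.grab_frame("scene")
A=cv2.resize(f["frame"][180:290,215:345,::-1],None,fx=3,fy=3);B=cv2.resize(g["frame"][125:260,215:345,::-1],None,fx=3,fy=3)
B=B[:330] if B.shape[0]>330 else B
cv2.imwrite("pics/c2.png",np.hstack([A[:330],B]))
```

```text
(no output)
```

View pics/c2.png

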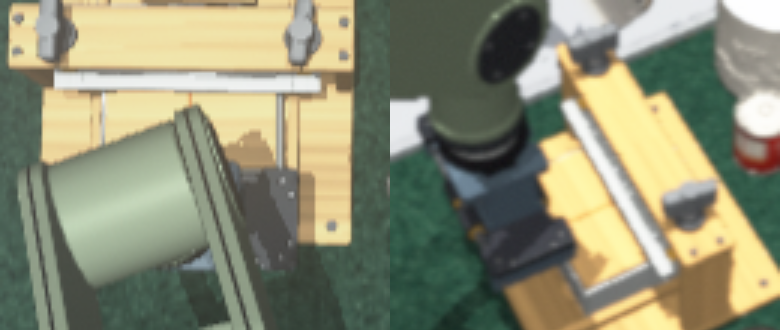

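The view is occluded, and nothing is between the fingers. I'll read the state, then open and lift to look.

Run:
```python
from h import *
s=env.state();print({k:np.round(s[k],2) for k in("ee_pos","ee_rot","gripper_width","gripper_force","force","torque","qpos")})
```

```text
{'ee_pos': array([457.54, 179.4 ,  33.43]), 'ee_rot': array([179.99,   0.  , 178.74]), 'gripper_width': np.float64(4.59), 'gripper_force': np.float64(0.0), 'force': array([0.8 , 0.08, 0.26]), 'torque': array([0.04, 0.01, 0.04]), 'qpos': array([ 2.0070e+01,  1.8930e+01,  1.1185e+02,  1.0000e-02,  4.9220e+01,
       -6.8680e+01])}
```

Request:
send_rows(
  grip=[0.2, 0.2, 0.2, 0.2, 0.2, 0.2, 0.2, 0.2],
  xyz=[
    [0, 0, 0],
    [0, 0, 0],
    [0, 0, 0],
    [0, 0, 0.03],
    [0, 0, 0.07],
    [0, 0, 0.11],
    [-0.03, 0.03, 0.141],
    [-0.06, 0.06, 0.141],
  ],
  yaw=[0, 0, 0, 0, 0, 0, 0, 0],
)

```text
time_s: 3.07
ee_pos: [408.3, 233.5, 178.1]
ee_rot: [179.7, 0.5, 178.5]
force: [0.9, 0.9, 1.0]
gripper_width: 53.5
gripper_force: 0.0
```

Run:
```python
from h import *
f=eyes.grab_frame("top"); g=eyes.grab_frame("scene")
A=cv2.resize(f["frame"][180:290,215:345,::-1],None,fx=3,fy=3);B=cv2.resize(g["frame"][145:255,215:345,::-1],None,fx=3,fy=3)
cv2.imwrite("pics/c3.png",np.hstack([A,B]))
```

```text
(no output)
```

View pics/c3.png

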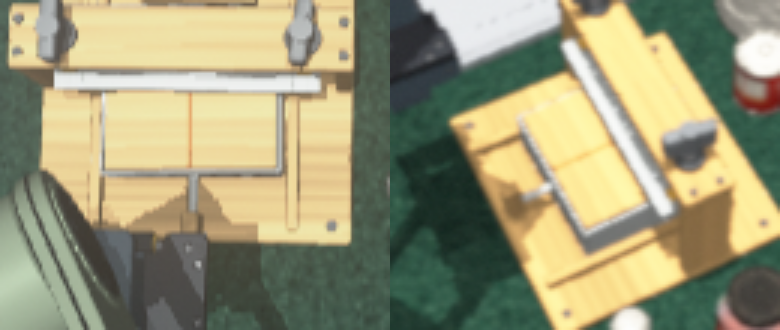

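Run:
```python
from h import *
f=eyes.grab_frame("top"); g=eyes.grab_frame("scene")
s=env.state();p=s["ee_pos"];print(p,s["qpos"],s["gripper_width"])
for n,c in(("top",f),("scene",g)):
    for q in(p,p+[0,27,0],p-[0,27,0],p+[0,89,79],p+[0,-89,79]): print(n,np.round(proj(c,q),1))
    for z in(12,24,68): print("handle",z,np.round(proj(c,[457.5,180,z]),1))
A=cv2.resize(f["frame"][220:360,200:330,::-1],None,fx=3,fy=3);B=cv2.resize(g["frame"][110:250,170:300,::-1],None,fx=3,fy=3)
cv2.imwrite("pics/c4.png",np.hstack([A,B]))
```

```text
[403.99879427 232.83112904 173.26575852] [ 2.85638246e+01  8.50976486e+00  1.03108207e+02 -2.87214382e-02
  6.83524902e+01 -6.03167191e+01] 54.532054813811875
top [249.8 276.1]
top [237.8 276.2]
top [261.9 276. ]
top [200.8 276.8]
top [286.5 276.2]
handle 12 [280.9 254.2]
handle 24 [280.5 254. ]
handle 68 [278.6 253.4]
scene [222.7 180.8]
scene [218.8 173.3]
scene [226.7 188.4]
scene [203.3 137.5]
scene [230.9 189.3]
handle 12 [257.1 218. ]
handle 24 [256.7 215.9]
handle 68 [254.8 208.2]
```

View pics/c4.png

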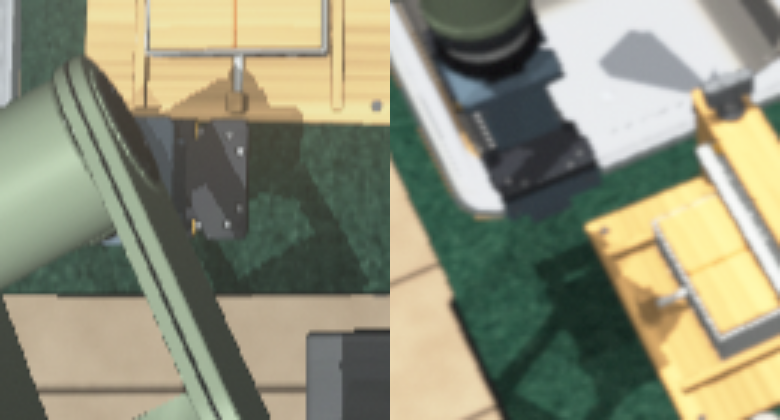

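Run:
```python
from h import *
f=eyes.grab_frame("top"); g=eyes.grab_frame("scene")
f["frame"]=cv2.imread("pics/top0.png");g["frame"]=cv2.imread("pics/scene0.png")
p=np.array([238,523.2,174]);y=np.radians(155.55);d=np.array([np.sin(y),-np.cos(y),0])
out=[]
for c in(f,g):
    P=[proj(c,p+[0,0,h]+d*w) if 0 else proj(c,p+np.array([0,0,h])+d*w) for h,w in((0,0),(0,45),(0,-45),(79,89),(79,-89))]
    u,v=map(int,P[0]);u0,v0=max(u-60,0),max(v-60,0);im=c["frame"][v0:v0+95,u0:u0+95]
    im=cv2.resize(im,(400,400*im.shape[0]//im.shape[1]),interpolation=cv2.INTER_CUBIC)[:330];k=400/min(95,640-u0)
    for (a,b),col in zip(P,((0,0,255),(0,255,255),(0,255,255),(255,0,255),(255,0,255))): cv2.circle(im,(int((a-u0)*k),int((b-v0)*k)),4,col,-1)
    print(np.round(P,1).tolist(),u0,v0,k,im.shape); out.append(cv2.copyMakeBorder(im,0,330-im.shape[0],0,0,0))
cv2.imwrite("pics/c5.png",np.hstack(out))
s=env.state();print(s["ee_pos"],s["time_s"])
```

```text
[[116.1, 353.8], [97.9, 345.1], [134.3, 362.5], [60.8, 341.8], [138.2, 379.0]] 56 293 4.2105263157894735 (330, 400, 3)
[[127.9, 128.8], [130.3, 116.9], [125.4, 141.3], [121.8, 84.8], [110.5, 134.6]] 67 68 4.2105263157894735 (330, 400, 3)
[404.60704687 231.85726946 172.51860512] 3.3667
```

View pics/c5.png

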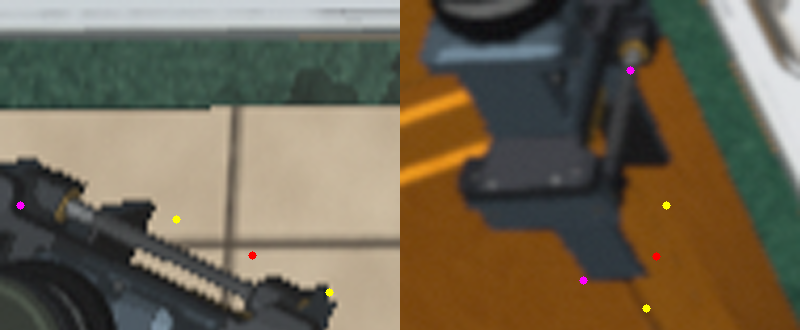

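Run:
```python
from h import *
f=eyes.grab_frame("top"); g=eyes.grab_frame("scene")
def tri(p,q):
    a,d=ray(f,*p);b,e=ray(g,*q);s=np.linalg.lstsq(np.c_[d,-e],b-a,rcond=None)[0];print((a+d*s[0]).round(),(b+e*s[1]).round())
k=400/95
T=lambda a,b:(56+a/k,293+b/k); S=lambda a,b:(67+(a-400)/k,68+b/k)
tri(T(130,208),S(640,160)); tri(T(300,292),S(615,272)); tri(T(130,208),S(665,160)); tri(T(325,292),S(645,275))
y=np.radians(155.55);d=np.array([np.sin(y),-np.cos(y),0]);p=np.array([238,523.2,174])
print(p+52*d,p-52*d, env.state()["ee_pos"])
```

```text
[267. 573. 207.] [255. 574. 209.]
[226. 484. 207.] [214. 485. 210.]
[266. 575. 202.] [269. 575. 201.]
[227. 468. 216.] [231. 468. 215.]
[259.52274768 570.53678625 174.        ] [216.47725232 475.86321375 174.        ] [404.84544611 231.58296329 172.35955453]
```

The two-view triangulation puts the real fingertips about 35 mm above the reported TCP, which would explain the empty grasp. I'll check this by touching the handle top (z 68) with closed fingers.

Request:
send_rows(
  grip=[-0.9, -0.9, -0.9, -0.9, -0.9, -0.9, -0.9, -0.9],
  xyz=[
    [0.026, -0.026, 0],
    [0.0527, -0.052, 0],
    [0.0527, -0.052, -0.03],
    [0.0527, -0.052, -0.065],
    [0.0527, -0.052, -0.1],
    [0.0527, -0.052, -0.12],
    [0.0527, -0.052, -0.128],
    [0.0527, -0.052, -0.13],
  ],
  yaw=[0, 0, 0, 0, 0, 0, 0, 0],
  grip_force=10,
)

```text
time_s: 4.13
ee_pos: [456.4, 179.3, 41.2]
ee_rot: [-179.9, -0.2, 178.7]
force: [-0.4, 0.7, -0.5]
gripper_width: 5.3
gripper_force: 0.0
```

Request:
send_rows(
  grip=[-0.9, -0.9, -0.9, -0.9, -0.9, -0.9],
  xyz=[
    [0, 0, -0.003],
    [0, 0, -0.005],
    [0, 0, -0.007],
    [0, 0, -0.009],
    [0, 0, -0.01],
    [0, 0, -0.01],
  ],
  yaw=[0, 0, 0, 0, 0, 0],
)

```text
time_s: 4.63
ee_pos: [457.3, 180.6, 33.4]
ee_rot: [180.0, 0.0, 178.8]
force: [-0.4, 0.4, 0.8]
gripper_width: 4.7
gripper_force: 0.0
```

Request:
send_rows(
  grip=[-0.9, -0.9, -0.9, -0.9, -0.9, -0.9, -0.9],
  xyz=[
    [0, 0, -0.001],
    [0, 0, -0.002],
    [0, 0, -0.003],
    [0, 0, -0.004],
    [0, 0, -0.005],
    [0, 0, -0.006],
    [0, 0, -0.006],
  ],
  yaw=[0, 0, 0, 0, 0, 0, 0],
)

```text
time_s: 5.22
ee_pos: [456.9, 180.5, 28.4]
ee_rot: [180.0, -0.0, 178.7]
force: [-3.6, -1.9, 12.1]
gripper_width: 4.6
gripper_force: 6.4
```

Contact comes at a reported z of about 28.5 for the 68 mm handle top, so the fingertips are about 39.5 mm above the reported TCP. I'll apply that offset from here.

Request:
send_rows(
  grip=[0, 0, 0, 0, 0, 0, 0, 0],
  xyz=[
    [0, 0, 0.006],
    [0, 0, 0.006],
    [0, 0, 0.006],
    [0, 0, 0.006],
    [0, 0, 0.006],
    [0, 0, -0.01],
    [0, 0, -0.024],
    [0, 0, -0.03],
  ],
  yaw=[0, 0, 0, 0, 0, 0, 0, 0],
)

```text
time_s: 5.88
ee_pos: [456.0, 180.0, -4.4]
ee_rot: [-179.9, -0.2, 178.7]
force: [0.0, 0.6, -0.5]
gripper_width: 45.3
gripper_force: 0.0
```

Request:
send_rows(
  grip=[-0.3, -0.8, -0.8, -0.8, -0.8, -0.8, -0.8],
  xyz=[
    [0, 0, 0],
    [0, 0, 0],
    [0, 0, 0],
    [0, 0, 0],
    [0, 0, 0],
    [0, 0, 0],
    [0, 0, 0],
  ],
  yaw=[0, 0, 0, 0, 0, 0, 0],
  grip_force=10,
)

```text
time_s: 6.47
ee_pos: [457.8, 181.0, -2.2]
ee_rot: [179.9, 0.1, 178.8]
force: [-0.8, 1.7, 3.2]
gripper_width: 14.4
gripper_force: 10.0
```

Request:
send_rows(
  grip=[-0.8, -0.8, -0.8, -0.8, -0.8, -0.8, -0.8, -0.8],
  xyz=[
    [0.003, 0, 0],
    [0.008, 0, 0],
    [0.014, 0, 0],
    [0.02, 0, 0],
    [0.026, -0.001, 0],
    [0.032, -0.001, 0],
    [0.037, -0.001, 0],
    [0.04, -0.001, 0],
  ],
  yaw=[0, 0, 0, 0, 0, 0, 0, 0],
)

```text
time_s: 7.13
ee_pos: [491.4, 180.8, -3.5]
ee_rot: [179.9, -0.7, 178.6]
force: [-12.5, 9.1, 5.4]
gripper_width: 13.9
gripper_force: 10.0
```

Request:
send_rows(
  grip=[-0.8, -0.8, -0.8, -0.8, -0.8, -0.8],
  xyz=[
    [0.001, 0, 0],
    [0.002, 0, 0],
    [0.003, 0, 0],
    [0.004, 0, 0],
    [0.005, 0, 0],
    [0.006, 0, 0],
  ],
  yaw=[0, 0, 0, 0, 0, 0],
)

```text
time_s: 7.63
ee_pos: [496.8, 180.6, -3.7]
ee_rot: [180.0, -0.7, 178.6]
force: [-11.1, 9.9, 5.2]
gripper_width: 13.8
gripper_force: 10.0
```

Request:
send_rows(
  grip=[-0.8, -0.8, -0.8, -0.8, -0.8],
  xyz=[
    [0, 0.001, 0],
    [0, 0.0015, 0],
    [0.001, 0.0015, 0],
    [0.002, 0.0015, 0],
    [0.003, 0.0015, 0],
  ],
  yaw=[0, 0, 0, 0, 0],
)

```text
time_s: 8.05
ee_pos: [505.6, 180.5, -3.4]
ee_rot: [-180.0, -0.1, 178.7]
force: [-2.8, 1.0, -3.3]
gripper_width: 14.1
gripper_force: 10.0
```

Request:
send_rows(
  grip=[-0.8, -0.8, -0.8, -0.8, -0.8, -0.8],
  xyz=[
    [0.0005, 0, 0],
    [0.001, 0, 0],
    [0.0015, 0, 0],
    [0.002, 0, 0],
    [0.0025, 0, 0],
    [0.003, 0, 0],
  ],
  yaw=[0, 0, 0, 0, 0, 0],
)

```text
time_s: 8.55
ee_pos: [509.2, 180.9, -2.9]
ee_rot: [-180.0, -0.0, 178.7]
force: [-2.1, 0.9, -2.9]
gripper_width: 14.3
gripper_force: 10.0
```

Request:
send_rows(
  grip=[-0.8, -0.8, -0.8, -0.8, -0.8, -0.8],
  xyz=[
    [0.0005, 0, 0],
    [0.001, 0, 0],
    [0.0015, 0, 0],
    [0.002, 0, 0],
    [0.002, 0, 0],
    [0.002, 0, 0],
  ],
  yaw=[0, 0, 0, 0, 0, 0],
)

```text
time_s: 9.05
ee_pos: [511.4, 181.0, -2.8]
ee_rot: [180.0, 0.0, 178.7]
force: [-2.8, 0.1, -3.2]
gripper_width: 14.3
gripper_force: 10.0
```

Request:
send_rows(
  grip=[-0.8, -0.8, -0.8, -0.8, -0.8, -0.8],
  xyz=[
    [0.0005, 0, 0],
    [0.001, 0, 0],
    [0.0015, 0, 0],
    [0.002, 0, 0],
    [0.0025, 0, 0],
    [0.003, 0, 0],
  ],
  yaw=[0, 0, 0, 0, 0, 0],
)

```text
time_s: 9.55
ee_pos: [512.1, 180.9, -3.0]
ee_rot: [-180.0, -0.2, 178.7]
force: [-8.2, 1.8, 0.8]
gripper_width: 13.9
gripper_force: 10.0
```

Run:
```python
from h import *
f=eyes.grab_frame("top");g=eyes.grab_frame("scene")
A=cv2.resize(f["frame"][155:275,205:345,::-1],None,fx=2.8,fy=2.8);B=cv2.resize(g["frame"][125:245,225:365,::-1],None,fx=2.8,fy=2.8)
cv2.imwrite("pics/c6.png",np.hstack([A,B]))
# predicted front rim at home: press x=-50 z=62
th=np.radians(-1.25);R=np.array([[np.cos(th),-np.sin(th)],[np.sin(th),np.cos(th)]])
for y in(-75,75):
    p=np.r_[R@[-50,y]+[597.2,180.7],62];u,v=proj(f,p);print("top",(u-205)*2.8,(v-155)*2.8);u,v=proj(g,p);print("scene",392+(u-225)*2.8,(v-125)*2.8)
```

```text
top 289.6409470940714 175.84147683936422
scene 587.8689506356662 255.200958550865
top 121.58272085286643 173.54147609439795
scene 524.9848919523835 144.88127109292486
```

View pics/c6.png

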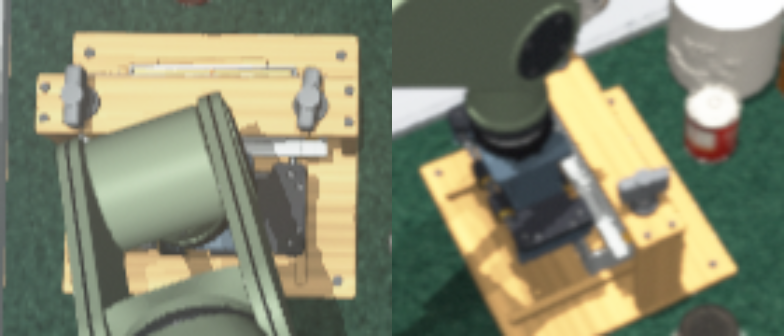

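Request:
send_rows(
  grip=[-0.8, -0.8, -0.8, -0.8],
  xyz=[
    [0.0005, 0, 0],
    [0.001, 0, 0],
    [0.001, 0, 0],
    [0.001, 0, 0],
  ],
  yaw=[0, 0, 0, 0],
)

```text
time_s: 9.98
ee_pos: [512.0, 180.9, -3.3]
ee_rot: [-180.0, -0.3, 178.7]
force: [-9.1, 2.2, 0.1]
gripper_width: 13.7
gripper_force: 10.0
```

Request:
send_rows(
  grip=[-0.8, -0.3, -0.1, 0, 0, 0, 0, 0],
  xyz=[
    [-0.002, 0, 0],
    [-0.002, 0, 0],
    [-0.002, 0, 0],
    [-0.002, 0, 0],
    [-0.002, 0, 0],
    [-0.002, 0, 0.02],
    [-0.002, 0, 0.06],
    [-0.002, 0, 0.1],
  ],
  yaw=[0, 0, 0, 0, 0, 0, 0, 0],
)

```text
time_s: 10.65
ee_pos: [512.6, 180.6, 97.4]
ee_rot: [-179.9, -0.1, 178.7]
force: [0.3, 0.7, -0.3]
gripper_width: 45.8
gripper_force: 0.0
```

Request:
send_rows(
  grip=[0, 0, 0, 0, 0, 0, 0, 0],
  xyz=[
    [0, 0, 0.04],
    [0, 0, 0.08],
    [0.02, 0.022, 0.08],
    [0.045, 0.05, 0.08],
    [0.07, 0.077, 0.08],
    [0.0855, 0.0945, 0.08],
    [0.0855, 0.0945, 0.08],
    [0.0855, 0.0945, 0.08],
  ],
  yaw=[0, 0, 0, 0, -0.7, -0.7, -0.7, -0.7],
)

```text
time_s: 11.32
ee_pos: [599.3, 276.0, 176.4]
ee_rot: [-180.0, -0.0, 178.1]
force: [-0.8, -0.7, 0.5]
gripper_width: 46.1
gripper_force: 0.0
```

Run:
```python
from h import *
s=env.state();print(s["ee_pos"],s["ee_rot"],s["torque"],s["effort"])
```

```text
[599.26301355 276.04396496 176.40114051] [-1.79975923e+02 -1.55065432e-02  1.78100507e+02] [ 0.0054069   0.03619823 -0.01180646] [ 6.45188950e-01 -4.81364143e+01 -2.46129245e+01  7.83532416e-02
 -6.77092513e-02  1.53327396e-02]
```

Request:
send_rows(
  grip=[0, 0, 0, 0, -0.4, -0.8, -0.8, -0.8],
  xyz=[
    [0, 0, -0.025],
    [0, 0, -0.045],
    [0, 0, -0.05],
    [0, 0, -0.05],
    [0, 0, -0.05],
    [0, 0, -0.05],
    [0, 0, -0.05],
    [0, 0, -0.05],
  ],
  yaw=[0, 0, 0, 0, 0, 0, 0, 0],
  grip_force=35,
)

```text
time_s: 11.98
ee_pos: [599.3, 275.6, 128.5]
ee_rot: [179.9, 0.1, 178.0]
force: [0.0, -0.3, 0.5]
gripper_width: 21.9
gripper_force: 0.0
```

Request:
send_rows(
  grip=[-0.8, -0.8, -0.8],
  xyz=[
    [0, 0, 0],
    [0, 0, 0],
    [0, 0, 0],
  ],
  yaw=[0, 0, 0],
)

```text
time_s: 12.23
ee_pos: [599.2, 277.4, 128.2]
ee_rot: [179.8, 0.1, 178.1]
force: [-0.0, 5.3, 1.6]
gripper_width: 13.7
gripper_force: 35.0
```

Request:
send_rows(
  grip=[-0.8, -0.8, -0.8, -0.8, -0.8, -0.8, -0.8, -0.8],
  xyz=[
    [0, 0.0015, 0],
    [0, 0.0015, 0],
    [0, 0.0015, 0],
    [0, 0.0015, 0],
    [0, 0.0015, 0],
    [0, 0.0015, 0],
    [0, 0.0015, 0],
    [0, 0.0015, 0],
  ],
  yaw=[-4, -11, -18, -25, -32, -39, -46, -52],
)

```text
time_s: 12.9
ee_pos: [600.1, 278.9, 128.1]
ee_rot: [179.7, -0.0, 125.8]
force: [2.5, 4.3, 0.4]
gripper_width: 14.1
gripper_force: 35.0
```

Run:
```python
from h import *
s=env.state();print(s["ee_pos"],s["ee_rot"],s["torque"],s["force"],s["effort"][5])
```

```text
[600.08694786 278.88337629 128.13756884] [ 1.79706266e+02 -3.47979047e-02  1.25756470e+02] [ 0.70168952 -0.22193493  0.14353234] [2.48862825 4.33870808 0.41717315] -0.7642443291842937
```

Request:
send_rows(
  grip=[0, 0, 0, 0, 0, 0, 0, 0],
  xyz=[
    [0, 0, 0],
    [0, 0, 0],
    [0, 0, 0],
    [0, 0, 0],
    [0, 0, 0.035],
    [0, -0.008, 0.05],
    [0, -0.045, 0.05],
    [-0.001, -0.085, 0.05],
  ],
  yaw=[0, 0, 0, 0, 0, 7, 14, 21],
)

```text
time_s: 13.57
ee_pos: [598.4, 192.6, 178.3]
ee_rot: [179.9, 0.1, 147.6]
force: [0.2, -0.8, -1.1]
gripper_width: 45.7
gripper_force: 0.0
```

Request:
send_rows(
  grip=[0, 0, 0, 0, 0, 0, 0, 0],
  xyz=[
    [-0.001, -0.04, 0],
    [-0.002, -0.08, 0],
    [-0.003, -0.1045, 0],
    [-0.003, -0.1045, 0],
    [-0.003, -0.1045, -0.015],
    [-0.003, -0.1045, -0.035],
    [-0.003, -0.1045, -0.05],
    [-0.003, -0.1045, -0.05],
  ],
  yaw=[7, 14, 21, 27, 27, 27, 27, 27],
)

```text
time_s: 14.23
ee_pos: [592.1, 86.7, 123.8]
ee_rot: [-179.9, -0.4, 174.1]
force: [-0.4, 0.2, -0.2]
gripper_width: 45.4
gripper_force: 0.0
```

Request:
send_rows(
  grip=[-0.4, -0.8, -0.8, -0.8, -0.8, -0.8, -0.8],
  xyz=[
    [0, 0, 0],
    [0, 0, 0],
    [0, 0, 0],
    [0, 0, 0],
    [0, 0, 0],
    [0, 0, 0],
    [0, 0, 0],
  ],
  yaw=[0, 0, 0, 0, 0, 0, 0],
)

```text
time_s: 14.82
ee_pos: [595.2, 87.5, 128.0]
ee_rot: [180.0, 0.1, 174.0]
force: [-0.3, -0.3, 3.2]
gripper_width: 13.8
gripper_force: 35.0
```

Run:
```python
from h import *
s=env.state();print(s["ee_pos"],s["ee_rot"],s["torque"],s["force"],s["effort"][5])
```

```text
[595.20179626  87.53507751 127.97702037] [1.79975141e+02 8.74192019e-02 1.74044154e+02] [-0.04245655  0.01199258 -0.09535068] [-0.32638484 -0.32701675  3.24241047] -0.06380764301866293
```

Request:
send_rows(
  grip=[-0.8, -0.8, -0.8, -0.8, -0.8, -0.8, -0.8, -0.8],
  xyz=[
    [0, 0, 0],
    [0, 0, 0],
    [0, 0, 0],
    [0, 0, 0],
    [0, 0, 0],
    [0, 0, 0],
    [0, 0, 0],
    [0, 0, 0],
  ],
  yaw=[-5, -12, -19, -26, -33, -40, -47, -54],
)

```text
time_s: 15.48
ee_pos: [596.1, 88.7, 128.0]
ee_rot: [179.8, -0.0, 119.7]
force: [2.9, 3.3, 1.7]
gripper_width: 13.8
gripper_force: 35.0
```

Run:
```python
from h import *
s=env.state();print(s["ee_pos"],s["ee_rot"],s["torque"],s["force"],s["effort"][5])
```

```text
[596.05731356  88.70190891 128.00807196] [ 1.79767117e+02 -9.31926327e-03  1.19733415e+02] [ 0.29714404 -0.2480207   0.1177021 ] [2.89240264 3.28711622 1.65098363] -1.0493577271699905
```

Request:
send_rows(
  grip=[-0.8, 0, 0, 0, 0, 0, 0, 0],
  xyz=[
    [0, 0, 0],
    [0, 0, 0],
    [0, 0, 0],
    [0, 0, 0],
    [0, 0, 0],
    [0, 0, 0.035],
    [0, 0.01, 0.05],
    [0.001, 0.05, 0.05],
  ],
  yaw=[0, 0, 0, 0, 0, 0, 3, 6],
)

```text
time_s: 16.15
ee_pos: [598.2, 133.6, 181.4]
ee_rot: [179.7, 0.3, 125.9]
force: [2.3, 0.2, 0.1]
gripper_width: 45.5
gripper_force: 0.0
```

Request:
send_rows(
  grip=[0, 0, 0, 0, 0, 0, 0, 0],
  xyz=[
    [0.001, 0.04, 0],
    [0.002, 0.08, 0],
    [0.003, 0.12, 0],
    [0.0035, 0.14, 0],
    [0.0035, 0.14, 0],
    [0.0035, 0.14, -0.03],
    [0.0035, 0.14, -0.05],
    [0.0035, 0.14, -0.05],
  ],
  yaw=[0, 0, 0, 0, 0, 0, 0, 0],
)

```text
time_s: 16.82
ee_pos: [596.1, 275.2, 122.2]
ee_rot: [-179.4, -0.1, 126.1]
force: [-0.6, -0.8, -0.5]
gripper_width: 45.9
gripper_force: 0.0
```

Request:
send_rows(
  grip=[-0.4, -0.8, -0.8, -0.8, -0.8, -0.8, -0.8],
  xyz=[
    [0, 0, 0],
    [0, 0, 0],
    [0, 0, 0],
    [0, 0, 0],
    [0, 0, 0],
    [0, 0, 0],
    [0, 0, 0],
  ],
  yaw=[0, 0, 0, 0, 0, 0, 0],
)

```text
time_s: 17.4
ee_pos: [600.7, 278.0, 128.5]
ee_rot: [179.8, 0.1, 126.0]
force: [3.4, 2.3, 3.6]
gripper_width: 13.8
gripper_force: 35.0
```

Request:
send_rows(
  grip=[-0.8, -0.8, -0.8, -0.8, -0.8, -0.8],
  xyz=[
    [0.0005, 0, 0],
    [0.0005, 0, 0],
    [0.0005, 0, 0],
    [0.0005, 0, 0],
    [0.0005, 0, 0],
    [0.0005, 0, 0],
  ],
  yaw=[-5, -12, -19, -26, -32, -36],
)

```text
time_s: 17.9
ee_pos: [601.2, 278.2, 128.5]
ee_rot: [179.8, -0.1, 89.8]
force: [3.9, 2.1, 2.6]
gripper_width: 13.9
gripper_force: 35.0
```

```bash
cat > st.py <<'E'
from h import *
s=env.state();print(s["time_s"],s["ee_pos"].round(1),"yaw",s["ee_rot"][2].round(2),"ang",(178.75-s["ee_rot"][2]).round(1),"T",s["torque"].round(3),"F",s["force"].round(1),"e6",s["effort"][5].round(3))
E
python3 st.py
```

```text
17.9 [601.2 278.2 128.5] yaw 89.83 ang 88.9 T [ 0.102 -0.326  0.087] F [3.9 2.1 2.6] e6 -0.308
```

Request:
send_rows(
  grip=[-0.8, -0.8, -0.8, -0.8],
  xyz=[
    [0, 0, 0],
    [0, 0, 0],
    [0, 0, 0],
    [0, 0, 0],
  ],
  yaw=[-3, -6, -9, -12],
)

```text
time_s: 18.23
ee_pos: [601.4, 278.2, 128.5]
ee_rot: [179.8, -0.1, 77.9]
force: [4.2, 2.0, 3.9]
gripper_width: 14.0
gripper_force: 35.0
```

```bash
python3 st.py
```

```text
18.2333 [601.4 278.2 128.5] yaw 77.95 ang 100.8 T [ 0.001 -0.376  0.113] F [4.2 2.  3.9] e6 -0.371
```

Request:
send_rows(
  grip=[-0.8, -0.8, -0.8, -0.8],
  xyz=[
    [0, 0, 0],
    [0, 0, 0],
    [0, 0, 0],
    [0, 0, 0],
  ],
  yaw=[-3, -6, -9, -12],
)

```text
time_s: 18.57
ee_pos: [601.6, 278.1, 128.5]
ee_rot: [179.8, -0.2, 65.9]
force: [5.1, 2.0, 2.9]
gripper_width: 13.7
gripper_force: 35.0
```

```bash
python3 st.py
```

```text
18.5667 [601.6 278.1 128.5] yaw 65.95 ang 112.8 T [ 0.03  -0.376  0.164] F [5.1 2.  2.9] e6 -0.371
```

Request:
send_rows(
  grip=[-0.8, 0, 0, 0, 0, 0, 0, 0],
  xyz=[
    [0, 0, 0],
    [0, 0, 0],
    [0, 0, 0],
    [0, 0, 0],
    [0, 0, 0],
    [0, 0, 0.035],
    [0, -0.01, 0.05],
    [-0.001, -0.05, 0.05],
  ],
  yaw=[0, 0, 0, 0, 0, 0, 7, 14],
)

```text
time_s: 19.23
ee_pos: [600.7, 232.4, 180.7]
ee_rot: [179.7, -0.4, 80.7]
force: [0.4, -2.0, -0.2]
gripper_width: 45.8
gripper_force: 0.0
```

Request:
send_rows(
  grip=[0, 0, 0, 0, 0, 0, 0, 0],
  xyz=[
    [-0.001, -0.04, 0],
    [-0.002, -0.08, 0],
    [-0.003, -0.12, 0],
    [-0.0035, -0.14, 0],
    [-0.0035, -0.14, 0],
    [-0.0035, -0.14, -0.03],
    [-0.0035, -0.14, -0.05],
    [-0.0035, -0.14, -0.05],
  ],
  yaw=[7, 14, 21, 28, 35, 40, 40, 40],
)

```text
time_s: 19.9
ee_pos: [591.4, 86.6, 122.7]
ee_rot: [-179.5, -0.2, 120.0]
force: [-1.1, -0.1, -0.1]
gripper_width: 45.7
gripper_force: 0.0
```

Request:
send_rows(
  grip=[-0.4, -0.8, -0.8, -0.8, -0.8, -0.8, -0.8],
  xyz=[
    [0, 0, 0],
    [0, 0, 0],
    [0, 0, 0],
    [0, 0, 0],
    [0, 0, 0],
    [0, 0, 0],
    [0, 0, 0],
  ],
  yaw=[0, 0, 0, 0, 0, 0, 0],
)

```text
time_s: 20.48
ee_pos: [596.4, 88.1, 128.2]
ee_rot: [179.8, 0.0, 120.0]
force: [1.5, 2.1, 2.6]
gripper_width: 13.6
gripper_force: 35.0
```

Request:
send_rows(
  grip=[-0.8, -0.8, -0.8, -0.8, -0.8, -0.8],
  xyz=[
    [0.001, 0, 0],
    [0.001, 0, 0],
    [0.001, 0, 0],
    [0.001, 0, 0],
    [0.001, 0, 0],
    [0.001, 0, 0],
  ],
  yaw=[-4, -9, -14, -18, -21, -24],
)

```text
time_s: 20.98
ee_pos: [596.7, 88.1, 128.2]
ee_rot: [179.9, -0.0, 95.9]
force: [1.0, 2.5, 3.7]
gripper_width: 13.8
gripper_force: 35.0
```

```bash
python3 st.py
```

```text
20.9833 [596.7  88.1 128.2] yaw 95.94 ang 82.8 T [0.196 0.053 0.139] F [1.  2.5 3.7] e6 -0.362
```

Request:
send_rows(
  grip=[-0.8, -0.8, -0.8, -0.8],
  xyz=[
    [0, 0, 0],
    [0, 0, 0],
    [0, 0, 0],
    [0, 0, 0],
  ],
  yaw=[-3, -6, -9, -12],
)

```text
time_s: 21.32
ee_pos: [596.9, 88.1, 128.2]
ee_rot: [179.9, -0.1, 83.9]
force: [0.3, 2.1, 3.5]
gripper_width: 13.8
gripper_force: 35.0
```

```bash
python3 st.py
```

```text
21.3167 [596.9  88.1 128.2] yaw 83.94 ang 94.8 T [0.155 0.042 0.176] F [0.3 2.1 3.5] e6 -0.373
```

Request:
send_rows(
  grip=[-0.8, -0.8, -0.8],
  xyz=[
    [0, 0, 0],
    [0, 0, 0],
    [0, 0, 0],
  ],
  yaw=[-3, -6, -9],
)

```text
time_s: 21.57
ee_pos: [597.0, 88.1, 128.2]
ee_rot: [179.9, -0.1, 74.9]
force: [1.4, 1.2, 4.1]
gripper_width: 13.8
gripper_force: 35.0
```

```bash
python3 st.py
```

```text
21.5667 [597.   88.1 128.2] yaw 74.94 ang 103.8 T [0.129 0.011 0.156] F [1.4 1.2 4.1] e6 -0.373
```

Request:
send_rows(
  grip=[-0.8, -0.8, -0.8],
  xyz=[
    [0, 0, 0],
    [0, 0, 0],
    [0, 0, 0],
  ],
  yaw=[-3, -6, -9],
)

```text
time_s: 21.82
ee_pos: [597.1, 88.1, 128.2]
ee_rot: [179.9, -0.1, 65.9]
force: [0.6, 2.4, 2.9]
gripper_width: 14.0
gripper_force: 35.0
```

```bash
python3 st.py
```

```text
21.8167 [597.1  88.1 128.2] yaw 65.94 ang 112.8 T [ 0.148 -0.029  0.133] F [0.6 2.4 2.9] e6 -0.366
```

Request:
send_rows(
  grip=[-0.8, -0.8, -0.8],
  xyz=[
    [0, 0, 0],
    [0, 0, 0],
    [0, 0, 0],
  ],
  yaw=[-3, -6, -8],
)

```text
time_s: 22.07
ee_pos: [597.2, 88.0, 128.2]
ee_rot: [179.9, -0.1, 58.0]
force: [1.9, 1.3, 3.4]
gripper_width: 13.5
gripper_force: 35.0
```

```bash
python3 st.py
```

```text
22.0667 [597.2  88.  128.2] yaw 57.96 ang 120.8 T [ 0.151 -0.044  0.188] F [1.9 1.3 3.4] e6 -0.05
```

Request:
send_rows(
  grip=[-0.8, -0.8, -0.8],
  xyz=[
    [0, 0, 0],
    [0, 0, 0],
    [0, 0, 0],
  ],
  yaw=[-3, -6, -8],
)

```text
time_s: 22.32
ee_pos: [597.3, 87.9, 128.3]
ee_rot: [179.9, -0.1, 50.0]
force: [2.3, 3.2, 3.2]
gripper_width: 14.0
gripper_force: 35.0
```

```bash
python3 st.py
```

```text
22.3167 [597.3  87.9 128.3] yaw 49.97 ang 128.8 T [ 0.116 -0.085  0.162] F [2.3 3.2 3.2] e6 -0.018
```

Request:
send_rows(
  grip=[0, 0, 0, 0, 0, 0, 0, 0],
  xyz=[
    [0, 0, 0],
    [0, 0, 0],
    [0, 0, 0],
    [0, 0, 0],
    [0, 0, 0.035],
    [0, 0.01, 0.05],
    [0.001, 0.05, 0.05],
    [0.002, 0.09, 0.05],
  ],
  yaw=[0, 0, 0, 0, 0, 5, 10, 16],
)

```text
time_s: 22.98
ee_pos: [599.1, 177.2, 178.8]
ee_rot: [179.9, -0.1, 66.1]
force: [0.2, 0.2, -0.9]
gripper_width: 45.5
gripper_force: 0.0
```

Request:
send_rows(
  grip=[0, 0, 0, 0, 0, 0, 0, 0],
  xyz=[
    [0.001, 0.04, 0],
    [0.002, 0.08, 0],
    [0.002, 0.1, 0],
    [0.002, 0.1, 0],
    [0.002, 0.1, 0],
    [0.002, 0.1, -0.03],
    [0.002, 0.1, -0.05],
    [0.002, 0.1, -0.05],
  ],
  yaw=[0, 0, 0, 0, 0, 0, 0, 0],
)

```text
time_s: 23.65
ee_pos: [597.3, 274.3, 122.6]
ee_rot: [-179.7, 0.4, 66.0]
force: [-1.0, -0.4, -0.4]
gripper_width: 45.7
gripper_force: 0.0
```

Request:
send_rows(
  grip=[-0.4, -0.8, -0.8, -0.8, -0.8, -0.8, -0.8],
  xyz=[
    [0, 0, 0],
    [0, 0, 0],
    [0, 0, 0],
    [0, 0, 0],
    [0, 0, 0],
    [0, 0, 0],
    [0, 0, 0],
  ],
  yaw=[0, 0, 0, 0, 0, 0, 0],
)

```text
time_s: 24.23
ee_pos: [601.2, 277.4, 128.3]
ee_rot: [179.9, -0.1, 66.0]
force: [1.0, -2.2, 4.1]
gripper_width: 13.6
gripper_force: 35.0
```

```bash
python3 st.py
```

```text
24.2333 [601.2 277.4 128.3] yaw 66.04 ang 112.7 T [-0.274 -0.049 -0.078] F [ 1.  -2.2  4.1] e6 -0.085
```

Request:
send_rows(
  grip=[-0.8, -0.8, -0.8],
  xyz=[
    [0, 0, 0],
    [0, 0, 0],
    [0, 0, 0],
  ],
  yaw=[-3, -6, -9],
)

```text
time_s: 24.48
ee_pos: [601.2, 277.3, 128.4]
ee_rot: [179.9, -0.1, 56.9]
force: [1.4, -1.5, 5.0]
gripper_width: 13.8
gripper_force: 35.0
```

```bash
python3 st.py
```

```text
24.4833 [601.2 277.3 128.4] yaw 56.95 ang 121.8 T [-0.352 -0.014  0.247] F [ 1.4 -1.5  5. ] e6 -0.295
```

Request:
send_rows(
  grip=[-0.8, -0.8, -0.8],
  xyz=[
    [0, 0, 0],
    [0, 0, 0],
    [0, 0, 0],
  ],
  yaw=[-3, -6, -9],
)

```text
time_s: 24.73
ee_pos: [601.2, 277.3, 128.4]
ee_rot: [179.9, -0.1, 48.0]
force: [1.2, -2.2, 4.1]
gripper_width: 13.5
gripper_force: 35.0
```

```bash
python3 st.py
```

```text
24.7333 [601.2 277.3 128.4] yaw 47.95 ang 130.8 T [-0.293 -0.04   0.238] F [ 1.2 -2.2  4.1] e6 -0.281
```

The left knob has taken hold: torque is about 0.24 N m against about 0.14 running free. It engaged somewhere around 113–122° and now stands at 131°. Next is the right knob.

Request:
send_rows(
  grip=[0, 0, 0, 0, 0, 0, 0, 0],
  xyz=[
    [0, 0, 0],
    [0, 0, 0],
    [0, 0, 0],
    [0, 0, 0],
    [0, 0, 0.035],
    [0, -0.01, 0.05],
    [-0.001, -0.05, 0.05],
    [-0.002, -0.09, 0.05],
  ],
  yaw=[0, 0, 0, 0, 0, 0, 0, 2],
)

```text
time_s: 25.4
ee_pos: [598.7, 188.2, 178.1]
ee_rot: [179.9, -0.1, 50.3]
force: [0.7, 0.5, -0.9]
gripper_width: 45.8
gripper_force: 0.0
```

Request:
send_rows(
  grip=[0, 0, 0, 0, 0, 0, 0, 0],
  xyz=[
    [-0.001, -0.04, 0],
    [-0.002, -0.08, 0],
    [-0.002, -0.1, 0],
    [-0.002, -0.1, 0],
    [-0.002, -0.1, 0],
    [-0.002, -0.1, -0.03],
    [-0.002, -0.1, -0.05],
    [-0.002, -0.1, -0.05],
  ],
  yaw=[0, 0, 0, 0, 0, 0, 0, 0],
)

```text
time_s: 26.07
ee_pos: [593.0, 88.6, 122.7]
ee_rot: [-179.6, 0.4, 50.1]
force: [-0.6, 0.3, -0.2]
gripper_width: 45.8
gripper_force: 0.0
```

Request:
send_rows(
  grip=[-0.4, -0.8, -0.8, -0.8, -0.8, -0.8, -0.8],
  xyz=[
    [0, 0, 0],
    [0, 0, 0],
    [0, 0, 0],
    [0, 0, 0],
    [0, 0, 0],
    [0, 0, 0],
    [0, 0, 0],
  ],
  yaw=[0, 0, 0, 0, 0, 0, 0],
)

```text
time_s: 26.65
ee_pos: [597.0, 87.6, 128.2]
ee_rot: [179.9, -0.1, 50.0]
force: [0.7, 0.4, 2.4]
gripper_width: 14.0
gripper_force: 35.0
```

Request:
send_rows(
  grip=[-0.8, -0.8],
  xyz=[
    [0, 0, 0],
    [0, 0, 0],
  ],
  yaw=[-2, -4],
)

```text
time_s: 26.82
ee_pos: [597.0, 87.6, 128.2]
ee_rot: [179.9, -0.1, 46.0]
force: [0.9, -0.6, 3.2]
gripper_width: 13.7
gripper_force: 35.0
```

```bash
python3 st.py
```

```text
26.8167 [597.   87.6 128.2] yaw 45.98 ang 132.8 T [-0.043  0.095  0.208] F [ 0.9 -0.6  3.2] e6 -0.13
```

Request:
send_rows(
  grip=[-0.8, -0.8],
  xyz=[
    [0, 0, 0],
    [0, 0, 0],
  ],
  yaw=[-2, -4],
)

```text
time_s: 26.98
ee_pos: [597.0, 87.5, 128.2]
ee_rot: [179.9, -0.1, 42.0]
force: [0.8, -0.2, 3.8]
gripper_width: 13.9
gripper_force: 35.0
```

```bash
python3 st.py
```

```text
26.9833 [597.   87.5 128.2] yaw 41.98 ang 136.8 T [-0.033  0.062  0.215] F [ 0.8 -0.2  3.8] e6 -0.106
```

Request:
send_rows(
  grip=[-0.8],
  xyz=[
    [0, 0, 0],
  ],
  yaw=[-2],
)

```text
time_s: 27.07
ee_pos: [597.1, 87.5, 128.2]
ee_rot: [179.9, -0.1, 40.0]
force: [0.3, 0.0, 3.3]
gripper_width: 13.9
gripper_force: 35.0
```

```bash
python3 st.py
```

```text
27.0667 [597.1  87.5 128.2] yaw 39.99 ang 138.8 T [-0.04  0.09  0.21] F [0.3 0.  3.3] e6 -0.103
```

Request:
send_rows(
  grip=[-0.8],
  xyz=[
    [0, 0, 0],
  ],
  yaw=[-2],
)

```text
time_s: 27.15
ee_pos: [597.1, 87.5, 128.2]
ee_rot: [179.9, -0.1, 38.0]
force: [0.8, 0.2, 3.7]
gripper_width: 13.7
gripper_force: 35.0
```

```bash
python3 st.py
```

```text
27.15 [597.1  87.5 128.2] yaw 37.98 ang 140.8 T [-0.031  0.101  0.244] F [0.8 0.2 3.7] e6 -0.1
```

Request:
send_rows(
  grip=[-0.8],
  xyz=[
    [0, 0, 0],
  ],
  yaw=[-2],
)

```text
time_s: 27.23
ee_pos: [597.1, 87.5, 128.2]
ee_rot: [179.9, -0.1, 36.0]
force: [1.0, -0.2, 3.8]
gripper_width: 13.7
gripper_force: 35.0
```

```bash
python3 st.py
```

```text
27.2333 [597.1  87.5 128.2] yaw 35.99 ang 142.8 T [-0.029  0.023  0.218] F [ 1.  -0.2  3.8] e6 -0.098
```

Request:
send_rows(
  grip=[0, 0, 0, 0, 0, 0, 0, 0],
  xyz=[
    [0, 0, 0],
    [0, 0, 0],
    [0, 0, 0],
    [0, 0, 0],
    [0, 0, 0.03],
    [0, 0, 0.065],
    [-0.03, 0.01, 0.08],
    [-0.065, 0.02, 0.08],
  ],
  yaw=[0, 0, 0, 0, 0, 0, 0, 0],
)

```text
time_s: 27.9
ee_pos: [534.6, 107.8, 210.7]
ee_rot: [179.8, -0.5, 36.0]
force: [-0.6, 1.0, -0.2]
gripper_width: 45.4
gripper_force: 0.0
```

Request:
send_rows(
  grip=[0, 0, 0, 0, 0, 0, 0, 0],
  xyz=[
    [-0.03, 0.02, 0],
    [-0.06, 0.05, 0],
    [-0.09, 0.08, 0],
    [-0.12, 0.11, 0],
    [-0.15, 0.14, 0],
    [-0.17, 0.17, 0],
    [-0.19, 0.2, 0],
    [-0.2, 0.23, 0],
  ],
  yaw=[5, 10, 15, 20, 25, 30, 35, 40],
)

```text
time_s: 28.57
ee_pos: [328.5, 338.3, 207.4]
ee_rot: [-180.0, 0.0, 76.4]
force: [1.0, -0.4, -0.1]
gripper_width: 45.5
gripper_force: 0.0
```

Request:
send_rows(
  grip=[0, 0, 0, 0, 0, 0, 0, 0],
  xyz=[
    [-0.02, 0.03, 0],
    [-0.04, 0.06, 0],
    [-0.06, 0.09, 0],
    [-0.07, 0.12, 0],
    [-0.08, 0.15, 0],
    [-0.08, 0.15, 0],
    [-0.08, 0.15, 0],
    [-0.08, 0.15, 0],
  ],
  yaw=[5, 10, 15, 20, 20, 20, 20, 20],
)

```text
time_s: 29.23
ee_pos: [251.1, 486.7, 206.7]
ee_rot: [-180.0, 0.1, 96.1]
force: [0.1, -0.6, 0.4]
gripper_width: 45.6
gripper_force: 0.0
```

```bash
python3 st.py
python3 - <<'E'
from h import *
f=eyes.grab_frame("top");g=eyes.grab_frame("scene")
A=cv2.resize(f["frame"][155:275,205:345,::-1],None,fx=2.8,fy=2.8,interpolation=cv2.INTER_CUBIC);B=cv2.resize(g["frame"][125:245,225:365,::-1],None,fx=2.8,fy=2.8,interpolation=cv2.INTER_CUBIC)
cv2.imwrite("pics/c7.png",np.hstack([A,B]))
E
```

```text
29.2333 [251.1 486.7 206.7] yaw 96.07 ang 82.7 T [-0.079  0.066  0.015] F [ 0.1 -0.6  0.4] e6 -0.0
```

View pics/c7.png

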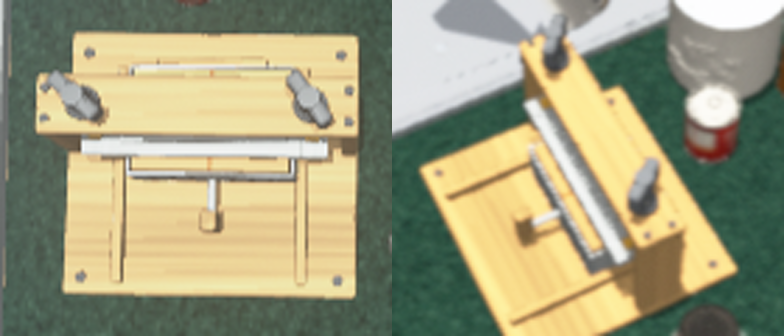

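The last view shows the mould home, with its front rim at crop row 176 against 174–176 predicted. The plate is level over it, the knobs are free and the gripper is clear.

```bash
python3 -c "
from workcell import env
print(env.job_done())"
```

```text
the job is handed in; nothing more can be done
None
```

I handed the job in at about 29 s: the mould is home against the stop and both knobs took hold and were nipped up (about 131° left, 143° right), with the estimated force 36–42 N and tilt about 0.006 rad; the hand-in gave no verdict.

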